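# Tap-check the plungers of printed samples in order

### The job

Check that the plungers of the freshly cleaned printed samples in the grey tray slide freely: with the fingertips tap down the white cap, then the blue, then the black, each lightly, so that it sinks to about halfway (the yellow part of its stem just gone) and never to its stop. Leave the samples standing where they are, pick nothing up, and do not touch the orange-capped reject or disturb the other things.

Things in the scene. Friction and masses are not known exactly. Their poses are not given: they have to be found in the camera images.
- sample_white: loose 3D-printed blue-grey test sample, 0.35 kg (may vary by a fifth), standing upright on the tray floor: round flared housing, foot 76 mm across, neck 48 mm; collar top 75 mm above its underside; its plunger has a white cap. Origin at the centre of its underside, z up; the plunger is on its axis
- plunger_white (a joint): how far the white-capped plunger is in, m: 0 fully out, 0.022 at its stop (cap on the collar). It starts 0 to 0.003 in. It slides straight down at a nearly steady 2 to 4 N, has no spring, and stays where it is left. The cap is 32 mm across and 8 mm thick on an 18 mm stem; the lower 11 mm of the 22 mm stem is yellow and the upper 11 mm blue-grey, so halfway in (0.011) is when the yellow has just gone into the collar
- top_white (a point): centre of the flat top of the white cap; it moves with the plunger and lies 30 mm above the collar top when fully out
- sample_blue: loose 3D-printed blue-grey test sample, 0.35 kg (may vary by a fifth), standing upright on the tray floor: square stepped housing, 68 x 68 mm foot; collar top 65 mm above its underside; its plunger has a blue cap. Origin at the centre of its underside, z up; the plunger is on its axis
- plunger_blue (a joint): how far the blue-capped plunger is in, m: 0 fully out, 0.022 at its stop (cap on the collar). It starts 0 to 0.003 in. It slides straight down at a nearly steady 2 to 4 N, has no spring, and stays where it is left. The cap is 32 mm across and 8 mm thick on an 18 mm stem; the lower 11 mm of the 22 mm stem is yellow and the upper 11 mm blue-grey, so halfway in (0.011) is when the yellow has just gone into the collar
- top_blue (a point): centre of the flat top of the blue cap; it moves with the plunger and lies 30 mm above the collar top when fully out
- sample_black: loose 3D-printed blue-grey test sample, 0.35 kg (may vary by a fifth), standing upright on the tray floor: housing of two discs (76 and 64 mm across) joined by slanting legs; collar top 75 mm above its underside; its plunger has a black cap. Origin at the centre of its underside, z up; the plunger is on its axis
- plunger_black (a joint): how far the black-capped plunger is in, m: 0 fully out, 0.022 at its stop (cap on the collar). It starts 0 to 0.003 in. It slides straight down at a nearly steady 2 to 4 N, has no spring, and stays where it is left. The cap is 32 mm across and 8 mm thick on an 18 mm stem; the lower 11 mm of the 22 mm stem is yellow and the upper 11 mm blue-grey, so halfway in (0.011) is when the yellow has just gone into the collar
- top_black (a point): centre of the flat top of the black cap; it moves with the plunger and lies 30 mm above the collar top when fully out
- sample_orange: loose 3D-printed blue-grey test sample, 0.35 kg (may vary by a fifth), standing upright on the tray floor: round flared housing just like the white-capped one but with an orange cap; a reject, not to be touched; collar top 75 mm above its underside. Origin at the centre of its underside, z up; the plunger is on its axis
- plunger_orange (a joint): how far the orange-capped plunger is in, m: 0 fully out, 0.022 at its stop (cap on the collar). It starts 0 to 0.003 in. It slides straight down at a nearly steady 2 to 4 N, has no spring, and stays where it is left. The cap is 32 mm across and 8 mm thick on an 18 mm stem; the lower 11 mm of the 22 mm stem is yellow and the upper 11 mm blue-grey, so halfway in (0.011) is when the yellow has just gone into the collar
- top_orange (a point): centre of the flat top of the orange cap; it moves with the plunger and lies 30 mm above the collar top when fully out
- tray: grey open tray, fixed to the table, 300 x 420 mm outside (x, y), about 330 x 445 mm over its rim, 50 mm high, floor 5 mm thick; origin at the centre of its underside
- printed_ring: loose printed ring lying in the tray, 68 mm across, 18 mm high; origin under its centre; leave alone
- printed_nozzle: loose printed nozzle standing in the tray, 44 mm across, 40 mm high; origin under its centre; leave alone
- scraper: flat wooden scraper stick lying beside the tray, 168 x 18 x 5 mm, long axis x, origin under its centre; leave alone
- cleaner_bottle: white bottle with red cap beside the tray, 60 mm across, 170 mm high; origin under its centre; leave alone
- brush: hand brush lying beside the tray, about 0.2 m long, under 40 mm high; leave alone
- printed_shell: open curved printed shell, a broken ring about 117 mm across and 35 mm high, beside the tray; origin at the ring's centre, underside; leave alone
Not all that is in view belongs to the job. Leave any red look-alike of the sample_white alone. Leave any brown look-alike of the sample_black alone.

How it is judged:
By the outcome, as a careful person would: the job done as asked, in the order asked, and still so for the second after the job is handed in, with the robot touching nothing.
It also fails if it takes over 46 s, if anything falls off the work surface, if the arm or the gripper's body presses on something with over 40 N, if the wrist force passes 120 N, or if a joint passes its speed limit or range.

### The arm

A 6-joint arm with a two-finger parallel gripper is mounted at the origin on the work surface. World frame = base frame: x ahead of the robot, y to its left, z up, the work surface at z = 0. Lengths are in m, angles in rad, forces in N, time in s.
With the tool pointing down it reaches from about 0.375 to 0.975 m from the base axis. Payload 3.8 kg.
Tool frame: the origin (TCP) lies on the centre line of the jaws, within the pads' length; the fingertips stand 25 mm ahead of it and the grasp point (between the pads) lies 6 mm ahead of it; z points along the fingers, y is the direction in which the jaws open and shut (so a half turn about z gives the same grasp; the last joint's range is limited). The gripper opens to 85 mm and grips with 20 to 120 N. Pads are 22 mm wide; open, the fingers measure 114 mm over their backs; the gripper's body (76 mm by 85 mm) begins 54 mm behind the grasp point. The pads swing forward as they close: fully open they stand 13 mm farther back than shut.
Start: joints at [1.084, 0.264, 1.604, -0, 1.274, -0.037], TCP at [0.293, 0.608, 0.256] pointing down, gripper open.
Joint ranges: [-2.63, 2.63], [-0.94, 2.18], [0.31, 2.57], [-1.31, 4.45], [0, 2.66], [-2.55, 2.55]. Speed limits (rad/s): [2.57, 2.57, 3.14, 3.14, 3.14, 3.14].

### API

Orientations are given as a rotation vector (axis times angle).
In Python, from workcell import bot gives the robot as it stands.
- The arm moves only by the tool servo_tool, never from a script. Its argument "moves" is a list of rows, each a list of 3 entries, a list of its own where there are three numbers: the closure in counts, from 0 (fully open) to 255 (shut), then the shift along the tool's x, y, z in m, then the turn about the tool's z in rad. A call has exactly 8 rows; each row shifts and turns the pose as measured when the row begins, along the tool's axes as they then stand; what a row does not reach is not made up. A row lasts 1/12 s, in which the tool goes at most 41.7 mm and 7.16 degrees, less where a joint would pass 70% of its speed; a pose out of reach is approached as far as the arm can. A call is refused whole if a number of a shift passes 0.0417 or a number of a turn 0.125, either way. A call with a gripper value outside its range is refused whole. The fingers move at their own pace and stop on an object; "newtons" is the grip in N (left out, the last holds). Time passes only in rows, so rows that do not move let the fingers close, or fill a call up. It gives the time, the measured TCP pose, the force and the opening at its end, in the units of the state.
- bot.read_state(): the state, without advancing time (a new reading comes with each control period).
- bot.read_camera(name): name is "side" or "top"; returns a dict with "pixels" (420x560x3 uint8, red, green, blue), "depth" (420x560 float32, m along the optical axis (not along the pixel's ray), 0 where there is no reading), "intrinsics" (3x3 intrinsics, pixels), "R" (3x3) and "t" (3): a world point X has camera coordinates R X + t. Camera axes: x right, y down, z forward; pixel columns grow to the right and rows downward; lengths in m; the calibration is good to about 2 mm. A picture is of the moment at which its call begins.
- bot.finish_job(): hands the job in, once; it reports no verdict.
The state is a dict: "time": time; "q": joint angles; "joint_vel": joint speeds; "joint_torque": joint torques, N m; "tool_pos": TCP position; "tcp_rot": TCP orientation; "wrist_force": force on the tool from outside, world axes, zero at the start; "torque": the same for the moment, N m; "width": opening from 0.0 (shut) to 1.0 (fully open).
Only numpy, scipy, OpenCV 4.12 (cv2) and the standard library are available. Lean on these libraries where they do the work, as an engineer would, in place of code of your own. Each camera call takes 0.05 s, during which the arm holds its last target.

## Working session

There is one attempt and no reset: what is moved stays moved. The work goes in short steps, Python scripts to look and compute and a tool call to move; the robot and the scene stay as the last step left them, time stands still between calls to the robot, and variables do not carry over. Pictures are saved under pics/ and viewed, and the job is handed in when it is done.

Besides the shell and the picture viewer there is one more tool, called by a JSON object that holds its "method" and its "body". servo_tool: Moves the arm, as the interface text tells. Its arguments: {"type":"object","properties":{"moves":{"type":"array","items":{"type":"array"}},"newtons":{"type":"number"}},"required":["moves"]}

```bash
mkdir -p pics; python3 - <<'E'
from workcell import bot
import cv2,numpy as np
for n in ["top","side"]:
    c=bot.read_camera(n); cv2.imwrite(f"pics/{n}0.png",c["pixels"][:,:,::-1]); np.savez(f"{n}0.npz",**c)
    print(n,c["intrinsics"].tolist(),c["R"].round(3).tolist(),c["t"].round(3).tolist())
s=bot.read_state();print(s)
E
```

```text
top [[512.2737559458538, 0.0, 271.7881439258236], [0.0, 512.2737559458538, 205.22485584734147], [0.0, 0.0, 1.0]] [[-0.023, -1.0, 0.011], [-0.988, 0.021, -0.153], [0.152, -0.014, -0.988]] [0.011, 0.512, 1.285]
side [[511.3772602316983, 0.0, 279.00442053074386], [0.0, 511.3772602316983, 215.23266143413863], [0.0, 0.0, 1.0]] [[0.641, -0.768, -0.019], [-0.494, -0.393, -0.776], [0.588, 0.506, -0.631]] [-0.319, 0.337, 0.996]
{'time': 0.1, 'q': array([ 1.08407436e+00,  2.64691679e-01,  1.60525709e+00, -1.01734409e-05,
        1.27370378e+00, -3.68795410e-02]), 'joint_vel': array([ 0.00023221, -0.00111392, -0.00216559, -0.00029722,  0.00042126,
       -0.00140783]), 'joint_torque': array([ 1.61334447e-03, -5.16707933e+01, -3.68588233e+01, -1.16605411e-04,
        6.28967100e-03,  2.03884547e-06]), 'tool_pos': array([0.29320817, 0.60730417, 0.25506652]), 'tcp_rot': array([-0.70054629, -3.06195019,  0.00312886]), 'wrist_force': array([-0.49435768, -0.02534768, -0.43875655]), 'torque': array([-0.02415653,  0.03179226,  0.01269338]), 'width': 0.9997181721381149}
```

View pics/top0.png

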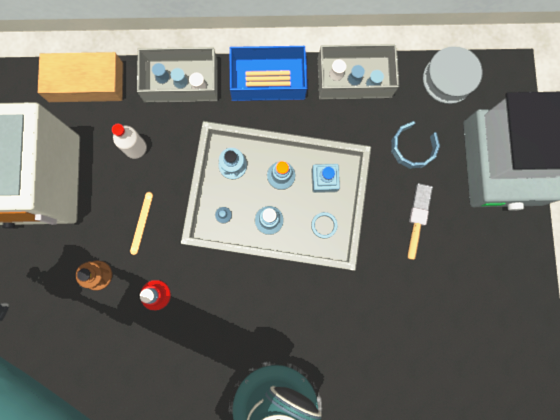

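View pics/side0.png

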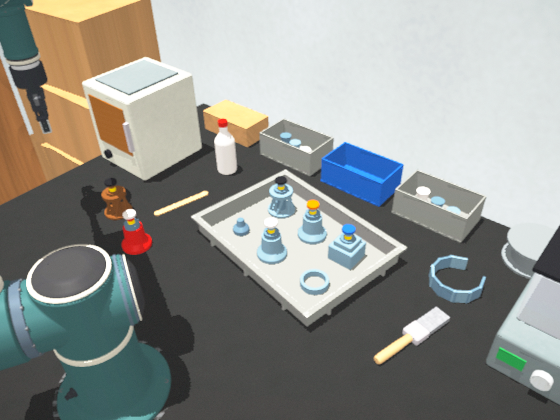

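```bash
cat > h.py <<'E'
import cv2,numpy as np
def ray(c,u,v,z):
    K,R,t=c["intrinsics"],c["R"],c["t"]
    o=-R.T@t; d=R.T@np.linalg.solve(K,[u,v,1]); return o+d*(z-o[2])/d[2]
def cloud(c):
    K,R,t=c["intrinsics"],c["R"],c["t"]; D=c["depth"]
    v,u=np.mgrid[:D.shape[0],:D.shape[1]]
    P=np.stack([(u-K[0,2])/K[0,0]*D,(v-K[1,2])/K[1,1]*D,D],-1)
    return (P-t)@R
def crop(c,u,v,r,fn,s):
    cv2.imwrite(fn,cv2.resize(np.ascontiguousarray(c["pixels"][v-r:v+r,u-r:u+r,::-1]),None,fx=s,fy=s,interpolation=cv2.INTER_NEAREST))
E
python3 - <<'E'
from h import *
T=dict(np.load("top0.npz"));S=dict(np.load("side0.npz"))
for c,seeds in((T,dict(white=(269,215),blue=(328,173),black=(231,157),orange=(282,168))),(S,dict(white=(271,225),blue=(348,231),black=(281,183),orange=(313,206)))):
    hsv=cv2.cvtColor(c["pixels"],cv2.COLOR_RGB2HSV); P=cloud(c)
    for k,(u,v) in seeds.items():
        h,s,V=[hsv[...,i].astype(int) for i in range(3)]
        m={"white":(s<45)&(V>190),"blue":(s>190)&(h>95)&(h<125),"black":V<60,"orange":(s>190)&(h<20)&(h>8)}[k].astype(np.uint8)
        w=np.zeros_like(m);w[v-13:v+14,u-13:u+14]=1;m&=w
        n,l,st,ce=cv2.connectedComponentsWithStats(m); i=1+np.argmax(st[1:,4])
        p=P[l==i]; zt=.1 if k=="blue" else .11
        print(k,st[i],ce[i].round(1),"z pct",np.percentile(p[:,2],[5,25,50,75,95]).round(4),"ray",ray(c,*ce[i],zt-.0015-0.002).round(4), "topPts",p[p[:,2]>np.percentile(p[:,2],90)-.004].mean(0).round(4))
# tray floor
P=cloud(T); q=P[190:200,245:255].reshape(-1,3);print("floor",q.mean(0).round(4)); print(P[230:240,160:170].reshape(-1,3).mean(0),"table")
crop(T,275,190,60,"pics/tc.png",6); crop(S,310,220,60,"pics/sc.png",6)
E
```

```text
white [256 202  27  13 185] [269.  205.5] z pct [0.0007 0.0034 0.0052 0.007  0.0146] ray [0.5014 0.0075 0.1065] topPts [0.51   0.0074 0.0487]
blue [323 168  11  10  81] [328.3 172.4] z pct [0.0956 0.098  0.0993 0.1008 0.1028] ray [ 0.5835 -0.1426  0.0965] topPts [ 0.5821 -0.1424  0.1004]Traceback (most recent call last):
  File "<stdin>", line 9, in <module>
    return _wrapfunc(a, 'argmax', axis=axis, out=out, **kwds)
    return bound(*args, **kwds)
ValueError: attempt to get argmax of an empty sequence
```

```bash
python3 - <<'E'
from h import *
S=dict(np.load("side0.npz"))
a=[]
for u,v in((271,232),(348,236),(281,190)):
    a.append(cv2.resize(S["pixels"][v-18:v+18,u-13:u+13,::-1],None,fx=10,fy=10,interpolation=cv2.INTER_NEAREST))
cv2.imwrite("pics/caps0.png",np.hstack(a))
E
```

```text
(no output)
```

View pics/caps0.png

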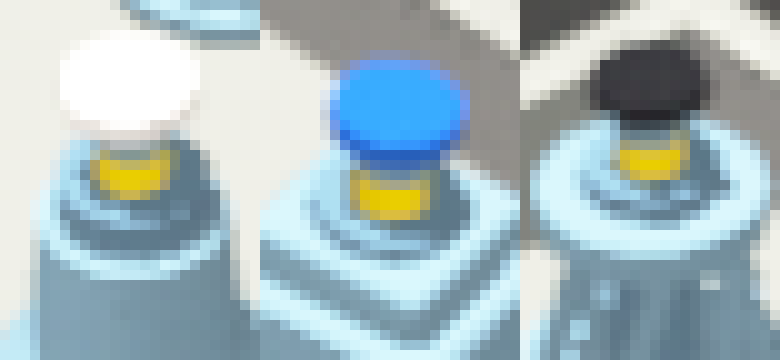

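```bash
python3 - <<'E'
from h import *
T=dict(np.load("top0.npz"));S=dict(np.load("side0.npz"))
for n,c,seeds in(("top",T,dict(white=(269,215),blue=(328,173),black=(231,157),orange=(282,168))),("side",S,dict(white=(271,225),blue=(348,231),black=(281,183),orange=(313,206)))):
    P=cloud(c)
    for k,(u,v) in seeds.items():
        zt=.1 if k=="blue" else .11
        m=(P[...,2]>zt-.014).astype(np.uint8)
        w=np.zeros_like(m);w[v-13:v+14,u-13:u+14]=1;m&=w
        N,l,st,ce=cv2.connectedComponentsWithStats(m); i=1+np.argmax(st[1:,4]); p=P[l==i]
        print(n,k,st[i],ce[i].round(1),"zmed,90",np.percentile(p[:,2],[50,90]).round(4),"ray",ray(c,*ce[i],zt-.003).round(4))
P=cloud(T); q=P[190:200,245:255].reshape(-1,3);print("floor",q.mean(0).round(4)); print(P[230:240,160:170].reshape(-1,3).mean(0),"table")
crop(T,275,190,60,"pics/tc.png",5)
from scipy.spatial.transform import Rotation as R
print(R.from_rotvec([-0.70054629, -3.06195019,  0.00312886]).as_matrix().round(3))
E
```

```text
top white [263 209  13  13 133] [268.7 215.2] zmed,90 [0.1093 0.1129] ray [0.4775 0.0087 0.107 ]
top blue [322 167  13  13 130] [327.9 172.6] zmed,90 [0.099  0.1018] ray [ 0.5827 -0.1415  0.097 ]
top black [224 150  14  13 129] [229.7 156.3] zmed,90 [0.1086 0.1119] ray [0.6271 0.1024 0.107 ]
top orange [276 162  13  12 126] [281.7 167.4] zmed,90 [0.1077 0.1111] ray [ 0.5962 -0.026   0.107 ]
side white [265 218  13  11 115] [271. 223.] zmed,90 [0.109  0.1113] ray [0.4753 0.0032 0.107 ]
side blue [342 224  14  12 123] [348.7 229.4] zmed,90 [0.0989 0.1013] ray [ 0.5805 -0.1468  0.097 ]
side black [275 176  12  10  90] [280.8 180.3] zmed,90 [0.1082 0.1104] ray [0.6243 0.0967 0.107 ]
side orange [307 200  13  10 105] [313.  204.7] zmed,90 [0.1077 0.11  ] ray [ 0.5934 -0.0322  0.107 ]
floor [0.5476 0.0578 0.0054]
[0.44494618 0.28062576 0.0139495 ] table
[[-0.901  0.435 -0.001]
 [ 0.435  0.901 -0.002]
 [ 0.    -0.002 -1.   ]]
```

View pics/tc.png

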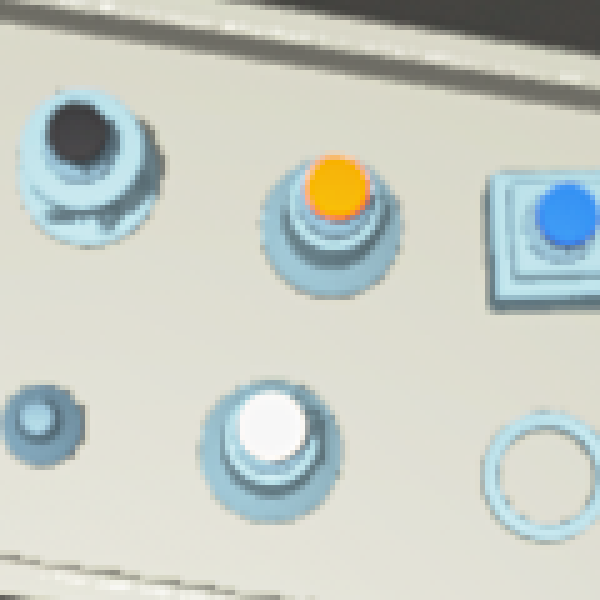

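{"method": "servo_tool", "body": {"moves": [[255,[-0.028,-0.03,0],0],[255,[-0.028,-0.03,0],0],[255,[-0.028,-0.03,0],0],[255,[-0.028,-0.03,0],0],[255,[-0.028,-0.03,0],0],[255,[-0.028,-0.03,0],0],[255,[-0.028,-0.03,0],0],[255,[-0.028,-0.03,0],0]], "newtons": 20}}

```text
time: 0.77
tool_pos: [0.3879, 0.2924, 0.248]
tcp_rot: [-0.679, -3.061, 0.011]
wrist_force: [1.1, -0.9, 0.1]
width: -0.0
```

```bash
cat >> h.py <<'E'
from scipy.spatial.transform import Rotation as Ro
def go(x,y,z):
    from workcell import bot
    s=bot.read_state(); M=Ro.from_rotvec(s["tcp_rot"]).as_matrix()
    print("t",round(s["time"],2),"pos",s["tool_pos"].round(4),"F",s["wrist_force"].round(2),"axis",M[:,2].round(4),"shift",(M.T@(np.array([x,y,z])-s["tool_pos"])).round(4))
E
python3 -c "
from h import *
go(.4765,.006,.18)"
```

```text
t 0.77 pos [0.3879 0.2924 0.248 ] F [ 1.13 -0.89  0.14] axis [-0.0072 -0.0058 -1.    ] shift [-0.2017 -0.2214  0.069 ]
```

{"method": "servo_tool", "body": {"moves": [[255,[-0.027,-0.03,0],0],[255,[-0.027,-0.03,0],0],[255,[-0.027,-0.03,0],0],[255,[-0.027,-0.03,0],0],[255,[-0.027,-0.03,0],0],[255,[-0.027,-0.03,0],0],[255,[-0.02,-0.02,0.01],0],[255,[0,0,0.02],0]]}}

```text
time: 1.43
tool_pos: [0.4701, 0.0176, 0.221]
tcp_rot: [0.685, 3.062, -0.014]
wrist_force: [0.9, -0.0, 0.3]
width: 0.003
```

```bash
python3 -c "
from h import *
go(.4765,.006,.15)"
```

```text
t 1.43 pos [0.4701 0.0176 0.221 ] F [ 0.87 -0.    0.34] axis [ 0.0018 -0.0095 -1.    ] shift [-0.0103 -0.0072  0.0711]
```

{"method": "servo_tool", "body": {"moves": [[255,[-0.005,-0.004,0.015],0],[255,[-0.005,-0.003,0.015],0],[255,[0,0,0.015],0],[255,[0,0,0.015],0],[255,[0,0,0.01],0],[255,[0,0,0],0],[255,[0,0,0],0],[255,[0,0,0],0]]}}

```text
time: 2.1
tool_pos: [0.4721, 0.0014, 0.1424]
tcp_rot: [-0.698, -3.057, 0.017]
wrist_force: [0.1, 0.8, -0.4]
width: -0.002
```

```bash
python3 -c "
from h import *
from workcell import bot
go(.4765,.006,.14)
a=[]
for n,(u,v) in dict(top=(269,215),side=(271,210)).items():
    c=bot.read_camera(n);np.savez(n+'1.npz',**c)
    a.append(cv2.resize(np.ascontiguousarray(c['pixels'][v-35:v+35,u-40:u+40,::-1]),None,fx=5,fy=5,interpolation=cv2.INTER_NEAREST))
cv2.imwrite('pics/w1.png',np.hstack(a))"
```

```text
t 2.1 pos [0.4721 0.0014 0.1424] F [ 0.08  0.85 -0.43] axis [-0.0085 -0.0094 -0.9999] shift [-0.002   0.0061  0.0024]
```

View pics/w1.png

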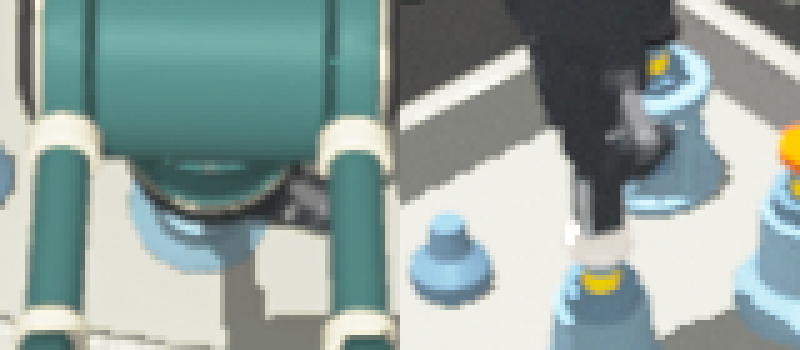

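```bash
python3 -c "
from h import *
c=dict(np.load('side1.npz'))
def pr(p):
    q=c['R']@np.array(p)+c['t']; q=c['intrinsics']@q; return (q[:2]/q[2]).round(1)
print('tip',pr([.4721,.0014,.1174]),'cap',pr([.4765,.006,.109]))
P=cloud(c)
v,u=np.mgrid[195:230,255:290]
q=P[195:230,255:290]
for r in range(205,229,2): print(r,[f'{q[r-195,k-255][2]*1000:.0f}' for k in range(262,282,2)],q[r-195,271-255].round(3))
"
```

```text
tip [270.5 220.6] cap [270.4 221.6]
205 ['5', '162', '169', '178', '168', '194', '206', '211', '211', '208'] [ 0.468 -0.005  0.169]
207 ['5', '9', '164', '173', '173', '188', '197', '203', '201', '195'] [ 0.448 -0.023  0.185]
209 ['6', '6', '155', '167', '175', '184', '191', '190', '186', '179'] [ 0.447 -0.024  0.18 ]
211 ['7', '8', '148', '155', '171', '177', '177', '169', '27', '14'] [ 0.449 -0.022  0.173]
213 ['6', '6', '142', '148', '152', '164', '148', '140', '19', '12'] [ 0.449 -0.022  0.166]
215 ['5', '7', '138', '142', '146', '144', '144', '137', '16', '11'] [ 0.461 -0.011  0.148]
217 ['1', '5', '132', '136', '141', '138', '137', '129', '6', '9'] [ 0.463 -0.008  0.139]
219 ['6', '8', '126', '133', '134', '131', '130', '123', '8', '4'] [ 0.461 -0.01   0.135]
221 ['4', '7', '111', '125', '126', '127', '119', '109', '6', '8'] [ 0.462 -0.009  0.128]
223 ['5', '6', '113', '111', '112', '113', '110', '110', '7', '7'] [ 0.47  -0.001  0.113]
225 ['5', '4', '108', '112', '109', '107', '107', '108', '7', '2'] [ 0.466 -0.005  0.112]
227 ['5', '3', '8', '105', '110', '104', '100', '82', '7', '6'] [ 0.465 -0.005  0.106]
```

{"method": "servo_tool", "body": {"moves": [[255,[-0.002,0.006,0],0],[255,[0,0,0],0],[255,[0,0,0.002],0],[255,[0,0,0],0],[255,[0,0,0.002],0],[255,[0,0,0],0],[255,[0,0,0],0],[255,[0,0,0],0]]}}

```text
time: 2.87
tool_pos: [0.4805, 0.0071, 0.1424]
tcp_rot: [0.696, 3.061, -0.014]
wrist_force: [-0.3, 1.0, 0.5]
width: 0.004
```

```bash
python3 -c "
from h import *
go(.4765,.006,.14)"
```

```text
t 2.87 pos [0.4805 0.0071 0.1424] F [-0.29  0.96  0.46] axis [ 5.0e-04 -9.6e-03 -1.0e+00] shift [ 0.0031 -0.0026  0.0024]
```

```bash
python3 -c "
from h import *
from workcell import bot
for i in range(5):
    go(.4765,.006,.14); bot.read_camera('side')"
```

```text
t 2.87 pos [0.4805 0.0071 0.1424] F [-0.29  0.96  0.46] axis [ 5.0e-04 -9.6e-03 -1.0e+00] shift [ 0.0031 -0.0026  0.0024]
t 2.92 pos [0.4805 0.007  0.1424] F [ 0.34  0.16 -0.19] axis [ 5.0e-04 -9.6e-03 -1.0e+00] shift [ 0.0031 -0.0026  0.0024]
t 2.97 pos [0.4805 0.007  0.1425] F [1.   0.75 0.37] axis [ 6.0e-04 -9.6e-03 -1.0e+00] shift [ 0.0032 -0.0026  0.0025]
t 3.02 pos [0.4805 0.007  0.1425] F [ 0.55 -1.22  0.05] axis [ 7.0e-04 -9.6e-03 -1.0e+00] shift [ 0.0032 -0.0026  0.0025]
t 3.07 pos [0.4805 0.007  0.1425] F [-0.22  0.6  -0.25] axis [ 7.0e-04 -9.6e-03 -1.0e+00] shift [ 0.0032 -0.0027  0.0025]
```

{"method": "servo_tool", "body": {"moves": [[255,[0,0,0],0],[255,[0,0,0],0],[255,[0,0,0],0],[255,[0,0,0],0],[255,[0,0,0],0],[255,[0,0,0],0],[255,[0,0,0],0],[255,[0,0,0],0]]}}

```text
time: 3.78
tool_pos: [0.4806, 0.0069, 0.1425]
tcp_rot: [0.697, 3.06, -0.014]
wrist_force: [0.3, -0.9, 0.2]
width: -0.005
```

```bash
python3 -c "
from h import *
from workcell import bot
for i in range(3):
    go(.4765,.006,.14); bot.read_camera('side')"
```

```text
t 3.78 pos [0.4806 0.0069 0.1425] F [ 0.26 -0.93  0.24] axis [ 8.0e-04 -9.6e-03 -1.0e+00] shift [ 0.0033 -0.0026  0.0025]
t 3.83 pos [0.4806 0.0069 0.1425] F [ 0.2   0.07 -0.92] axis [ 8.0e-04 -9.6e-03 -1.0e+00] shift [ 0.0033 -0.0026  0.0025]
t 3.88 pos [0.4805 0.007  0.1425] F [-0.04  0.19  0.04] axis [ 7.0e-04 -9.6e-03 -1.0e+00] shift [ 0.0032 -0.0026  0.0025]
```

{"method": "servo_tool", "body": {"moves": [[255,[0.003,-0.003,0.002],0],[255,[0,0,0],0],[255,[0,0,0],0],[255,[0,0,0],0],[255,[0,0,0],0],[255,[0,0,0],0],[255,[0,0,0],0],[255,[0,0,0],0]]}}

```text
time: 4.6
tool_pos: [0.4759, 0.0053, 0.1402]
tcp_rot: [0.697, 3.061, -0.015]
wrist_force: [0.4, -0.3, 0.0]
width: -0.002
```

```bash
python3 -c "
from h import *
go(.4765,.006,.14)"
```

```text
t 4.6 pos [0.4759 0.0053 0.1402] F [ 0.39 -0.35  0.  ] axis [ 5.0e-04 -9.6e-03 -1.0e+00] shift [-0.0003  0.0009  0.0002]
```

{"method": "servo_tool", "body": {"moves": [[255,[0,0,0.002],0],[255,[0,0,0],0],[255,[0,0,0.002],0],[255,[0,0,0],0],[255,[0,0,0.001],0],[255,[0,0,0],0],[255,[0,0,0],0],[255,[0,0,0],0]]}}

```text
time: 5.27
tool_pos: [0.4759, 0.0053, 0.1345]
tcp_rot: [0.697, 3.061, -0.015]
wrist_force: [-0.3, -0.5, -0.2]
width: -0.001
```

```bash
cat > f.py <<'E'
from h import *
from workcell import bot
import sys
a=[]
for i in range(int(sys.argv[4]) if len(sys.argv)>4 else 3):
    a.append(bot.read_state()["wrist_force"]);c=bot.read_camera("side")
print("Fmean",np.mean(a,0).round(2))
go(*map(float,sys.argv[1:4]))
E
python3 f.py .4765 .006 .124
```

```text
Fmean [-0.13 -0.49 -0.14]
t 5.42 pos [0.476  0.0053 0.1346] F [-0.15  0.57  0.68] axis [ 4.0e-04 -9.6e-03 -1.0e+00] shift [-0.0001  0.0009  0.0106]
```

{"method": "servo_tool", "body": {"moves": [[255,[0,0,0.002],0],[255,[0,0,0],0],[255,[0,0,0.002],0],[255,[0,0,0],0],[255,[0,0,0],0],[255,[0,0,0],0],[255,[0,0,0],0],[255,[0,0,0],0]]}}

```text
time: 6.08
tool_pos: [0.4765, 0.0053, 0.1309]
tcp_rot: [0.696, 3.06, -0.014]
wrist_force: [-0.8, -0.8, 1.1]
width: -0.001
```

```bash
python3 f.py .4765 .006 .124
```

```text
Fmean [-0.56 -0.06  1.18]
t 6.23 pos [0.4765 0.0053 0.1309] F [ 1.01 -0.47  0.59] axis [ 0.0015 -0.0095 -1.    ] shift [0.0003 0.0007 0.0069]
```

{"method": "servo_tool", "body": {"moves": [[255,[0,0,0.002],0],[255,[0,0,0],0],[255,[0,0,0.002],0],[255,[0,0,0],0],[255,[0,0,0.001],0],[255,[0,0,0],0],[255,[0,0,0],0],[255,[0,0,0],0]]}}

```text
time: 6.9
tool_pos: [0.4768, 0.0053, 0.1258]
tcp_rot: [0.696, 3.059, -0.014]
wrist_force: [-1.4, -0.1, 1.2]
width: 0.002
```

```bash
python3 f.py .4765 .006 .124
```

```text
Fmean [-0.78  0.16  1.09]
t 7.05 pos [0.4768 0.0053 0.1258] F [-0.34  0.72  1.69] axis [ 0.0021 -0.0095 -1.    ] shift [0.0006 0.0005 0.0018]
```

{"method": "servo_tool", "body": {"moves": [[255,[0,0,0.0018],0],[255,[0,0,0],0],[255,[0,0,0],0],[255,[0,0,0],0],[255,[0,0,0],0],[255,[0,0,0],0],[255,[0,0,0],0],[255,[0,0,0],0]]}}

```text
time: 7.72
tool_pos: [0.4767, 0.0053, 0.1238]
tcp_rot: [0.696, 3.059, -0.014]
wrist_force: [-0.4, 0.3, 1.2]
width: 0.0
```

```bash
python3 f.py .4765 .006 .124 2; python3 -c "
from h import *
from workcell import bot
c=bot.read_camera('side');crop(c,271,225,25,'pics/w2.png',10)"
```

```text
Fmean [-0.88  0.23  0.99]
t 7.82 pos [0.4768 0.0053 0.1239] F [0.54 0.64 1.9 ] axis [ 0.0021 -0.0094 -1.    ] shift [ 0.0006  0.0005 -0.0001]
```

View pics/w2.png

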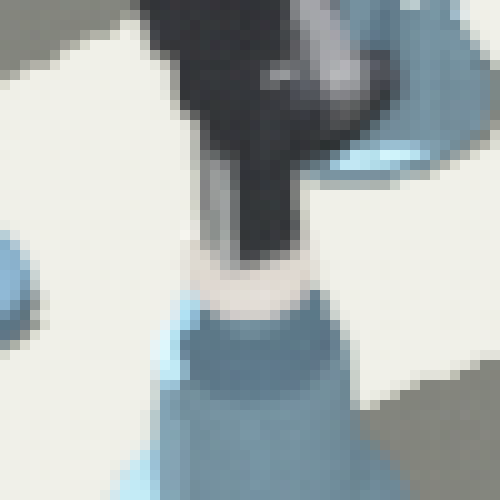

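{"method": "servo_tool", "body": {"moves": [[255,[0,0,-0.01],0],[255,[0,0,-0.02],0],[255,[0,0,-0.02],0],[255,[0,0,0],0],[255,[-0.035,-0.02,0],0],[255,[-0.035,-0.02,0],0],[255,[-0.035,-0.02,0],0],[255,[-0.035,-0.02,0],0]]}}

```text
time: 8.53
tool_pos: [0.5656, -0.1239, 0.1766]
tcp_rot: [-0.681, -3.066, 0.011]
wrist_force: [0.7, 0.9, 1.2]
width: 0.001
```

```bash
python3 f.py .5815 -.144 .14 1; python3 -c "
from h import *
from workcell import bot
c=bot.read_camera('side');np.savez('side2.npz',**c);cv2.imwrite('pics/s2.png',c['pixels'][:,:,::-1]);crop(c,271,225,25,'pics/w3.png',10)"
```

```text
Fmean [0.68 0.94 1.17]
t 8.58 pos [ 0.5703 -0.1301  0.177 ] F [ 5.84 -4.34  0.39] axis [ 0.0029 -0.012  -0.9999] shift [-0.0158 -0.0074  0.0372]
```

View pics/w3.png

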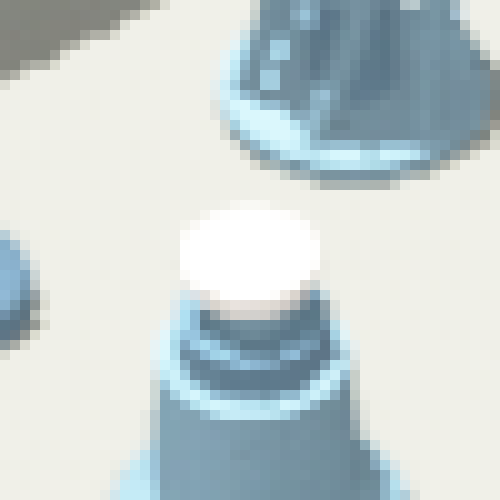

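View pics/s2.png

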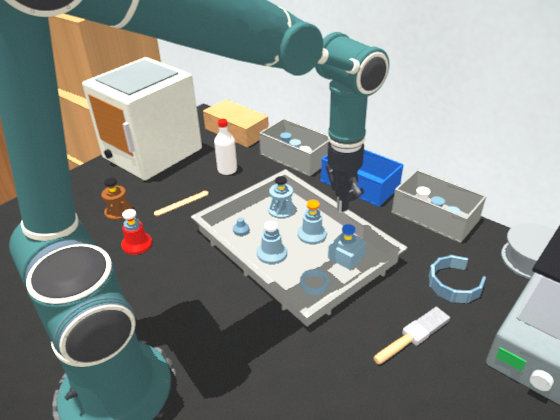

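{"method": "servo_tool", "body": {"moves": [[255,[0,0,0],0],[255,[0,0,0],0],[255,[-0.005,-0.003,0.01],0],[255,[0,0,0.01],0],[255,[0,0,0.01],0],[255,[0,0,0],0],[255,[0,0,0],0],[255,[0,0,0],0]]}}

```text
time: 9.3
tool_pos: [0.567, -0.1294, 0.1397]
tcp_rot: [-0.685, -3.06, 0.012]
wrist_force: [0.1, 0.3, 0.1]
width: -0.002
```

```bash
python3 f.py .5815 -.144 .129 1
```

```text
Fmean [0.14 0.33 0.07]
t 9.35 pos [ 0.5671 -0.1294  0.1399] F [ 0.77  0.73 -0.71] axis [-0.0074 -0.0062 -1.    ] shift [-0.0193 -0.007   0.0109]
```

{"method": "servo_tool", "body": {"moves": [[255,[-0.01,-0.004,0],0],[255,[-0.004,-0.001,0],0],[255,[0,0,0],0],[255,[0,0,0.002],0],[255,[0,0,0],0],[255,[0,0,0],0],[255,[0,0,0],0],[255,[0,0,0],0]]}}

```text
time: 10.02
tool_pos: [0.5807, -0.1416, 0.14]
tcp_rot: [-0.685, -3.065, 0.012]
wrist_force: [0.3, 0.6, -0.0]
width: -0.001
```

```bash
python3 f.py .5815 -.144 .129 1
```

```text
Fmean [ 0.32  0.59 -0.02]
t 10.07 pos [ 0.5807 -0.1415  0.14  ] F [-0.28  0.   -0.18] axis [-0.0031 -0.0075 -1.    ] shift [-0.0018 -0.0018  0.011 ]
```

{"method": "servo_tool", "body": {"moves": [[255,[-0.001,-0.001,0.003],0],[255,[0,0,0],0],[255,[0,0,0.003],0],[255,[0,0,0],0],[255,[0,0,0.003],0],[255,[0,0,0],0],[255,[0,0,0],0],[255,[0,0,0],0]]}}

```text
time: 10.73
tool_pos: [0.5805, -0.1427, 0.1296]
tcp_rot: [-0.685, -3.063, 0.012]
wrist_force: [0.2, 0.6, -0.1]
width: -0.001
```

```bash
python3 f.py .5815 -.144 .114 2; python3 -c "
from h import *
from workcell import bot
c=bot.read_camera('side');crop(c,348,225,30,'pics/b1.png',10)"
```

```text
Fmean [0.18 1.05 0.21]
t 10.83 pos [ 0.5807 -0.1428  0.1297] F [ 0.14 -0.29  0.27] axis [-0.0038 -0.0072 -1.    ] shift [-0.0013 -0.0006  0.0157]
```

View pics/b1.png

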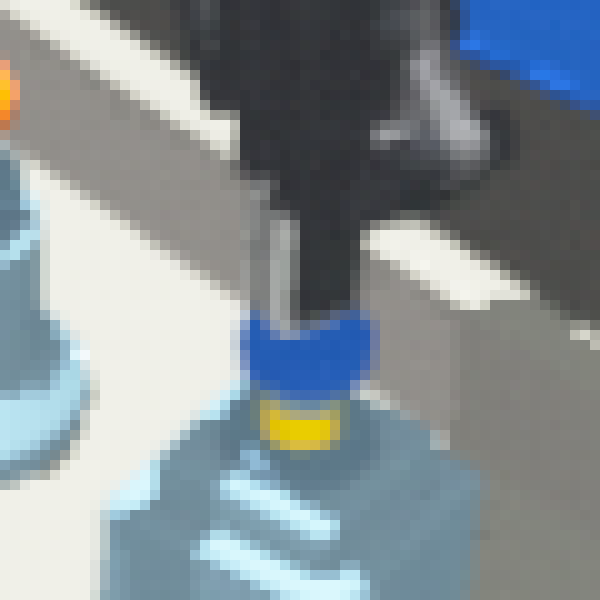

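Aligned over the blue cap (finger ends about pixel 349,228, cap around it). Going down in small steps.

{"method": "servo_tool", "body": {"moves": [[255,[0,0,0.003],0],[255,[0,0,0],0],[255,[0,0,0.002],0],[255,[0,0,0],0],[255,[0,0,0.002],0],[255,[0,0,0],0],[255,[0,0,0],0],[255,[0,0,0],0]]}}

```text
time: 11.55
tool_pos: [0.5813, -0.143, 0.1228]
tcp_rot: [-0.685, -3.065, 0.012]
wrist_force: [0.5, 0.2, -0.4]
width: 0.002
```

```bash
python3 f.py .5815 -.144 .114 3
```

```text
Fmean [ 0.41 -0.24 -0.02]
t 11.7 pos [ 0.5814 -0.143   0.1228] F [-0.53  0.27 -0.55] axis [-0.002  -0.0077 -1.    ] shift [-0.0005 -0.0008  0.0088]
```

{"method": "servo_tool", "body": {"moves": [[255,[0,0,0.003],0],[255,[0,0,0],0],[255,[0,0,0.002],0],[255,[0,0,0],0],[255,[0,0,0.001],0],[255,[0,0,0],0],[255,[0,0,0],0],[255,[0,0,0],0]]}}

```text
time: 12.37
tool_pos: [0.5819, -0.1431, 0.1172]
tcp_rot: [0.685, 3.065, -0.012]
wrist_force: [-1.2, 0.5, 2.0]
width: 0.006
```

```bash
python3 f.py .5815 -.144 .114 3
```

```text
Fmean [-0.46  0.32  1.13]
t 12.52 pos [ 0.5819 -0.1432  0.1172] F [-0.26 -0.67  0.84] axis [-8.0e-04 -7.9e-03 -1.0e+00] shift [ 0.     -0.0009  0.0032]
```

{"method": "servo_tool", "body": {"moves": [[255,[0,0,0.002],0],[255,[0,0,0],0],[255,[0,0,0.001],0],[255,[0,0,0],0],[255,[0,0,0],0],[255,[0,0,0],0],[255,[0,0,0],0],[255,[0,0,0],0]]}}

```text
time: 13.18
tool_pos: [0.582, -0.1432, 0.1142]
tcp_rot: [0.685, 3.065, -0.012]
wrist_force: [-1.0, -0.1, 1.3]
width: -0.002
```

```bash
python3 f.py .5815 -.144 .114 3;python3 -c "
from h import *
from workcell import bot
c=bot.read_camera('side');crop(c,348,225,30,'pics/b2.png',10)"
```

```text
Fmean [-0.21 -0.12  1.37]
t 13.33 pos [ 0.582  -0.1432  0.1141] F [-0.7   0.45  1.45] axis [-6.0e-04 -7.9e-03 -1.0e+00] shift [ 0.0001 -0.0009  0.0001]
```

View pics/b2.png

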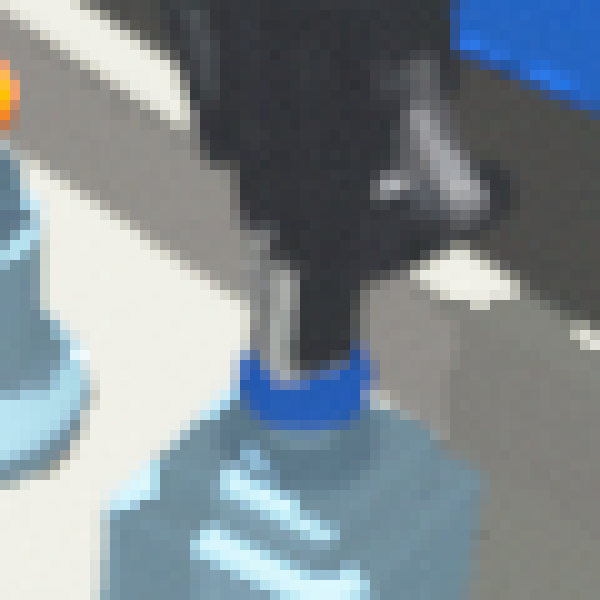

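{"method": "servo_tool", "body": {"moves": [[255,[0,0,-0.01],0],[255,[0,0,-0.03],0],[255,[0,0,-0.03],0],[255,[0,0,0],0],[255,[0.009,0.036,0],0],[255,[0.009,0.036,0],0],[255,[0.009,0.036,0],0],[255,[0.009,0.036,0],0]]}}

```text
time: 14.05
tool_pos: [0.611, -0.0007, 0.1889]
tcp_rot: [0.704, 3.059, -0.016]
wrist_force: [-0.4, -0.7, 0.1]
width: -0.003
```

```bash
python3 f.py .6255 .0995 .17 1
```

```text
Fmean [-0.36 -0.66  0.09]
t 14.1 pos [0.6122 0.0062 0.189 ] F [0.58 3.84 0.52] axis [ 0.0016 -0.0054 -1.    ] shift [0.0286 0.0899 0.0185]
```

{"method": "servo_tool", "body": {"moves": [[255,[0.01,0.03,0],0],[255,[0.01,0.03,0],0],[255,[0.005,0.015,0],0],[255,[0,0,0],0],[255,[0,0,0.01],0],[255,[0,0,0.01],0],[255,[0,0,0],0],[255,[0,0,0],0]]}}

```text
time: 14.77
tool_pos: [0.6223, 0.0891, 0.1677]
tcp_rot: [0.69, 3.061, -0.009]
wrist_force: [0.1, 0.8, 1.3]
width: 0.003
```

```bash
python3 f.py .6255 .0995 .14 1
```

```text
Fmean [0.06 0.84 1.33]
t 14.82 pos [0.622  0.0888 0.1673] F [ 0.55 -0.1  -0.27] axis [ 0.0017 -0.0069 -1.    ] shift [0.0015 0.0113 0.0273]
```

{"method": "servo_tool", "body": {"moves": [[255,[0.001,0.008,0.01],0],[255,[0,0,0.008],0],[255,[0,0,0],0],[255,[0,0,0.004],0],[255,[0,0,0],0],[255,[0,0,0],0],[255,[0,0,0],0],[255,[0,0,0],0]]}}

```text
time: 15.48
tool_pos: [0.6246, 0.094, 0.1422]
tcp_rot: [0.697, 3.061, -0.011]
wrist_force: [0.6, 0.5, 0.2]
width: -0.003
```

```bash
python3 f.py .6255 .0995 .14 1;python3 -c "
from h import *
from workcell import bot
c=bot.read_camera('side');crop(c,281,180,30,'pics/k1.png',10)"
```

```text
Fmean [0.59 0.53 0.15]
t 15.53 pos [0.6246 0.094  0.1423] F [-0.7   0.43 -0.22] axis [ 4.0e-04 -7.4e-03 -1.0e+00] shift [0.0016 0.0054 0.0022]
```

View pics/k1.png

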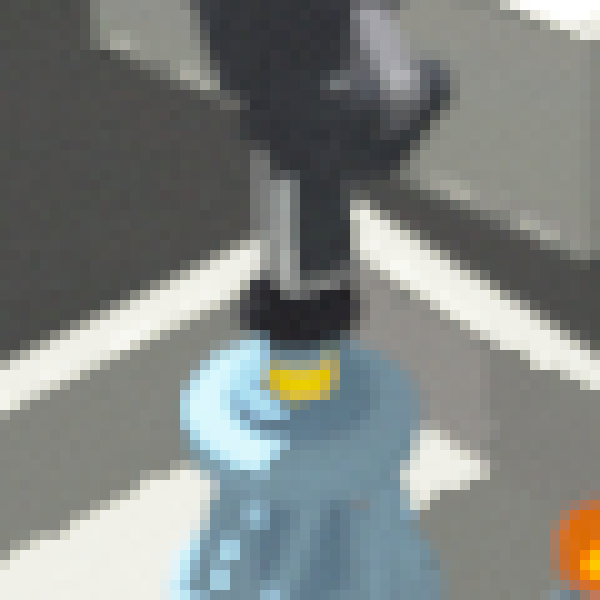

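{"method": "servo_tool", "body": {"moves": [[255,[0.001,0.005,0],0],[255,[0,0,0],0],[255,[0,0,0.003],0],[255,[0,0,0],0],[255,[0,0,0.002],0],[255,[0,0,0],0],[255,[0,0,0],0],[255,[0,0,0],0]]}}

```text
time: 16.25
tool_pos: [0.6266, 0.0998, 0.1378]
tcp_rot: [0.696, 3.06, -0.01]
wrist_force: [0.6, 0.1, 0.1]
width: 0.001
```

```bash
python3 f.py .6255 .0995 .124 2
```

```text
Fmean [ 0.13  0.09 -0.28]
t 16.35 pos [0.6267 0.0998 0.1379] F [0.07 0.38 0.92] axis [ 0.0025 -0.0071 -1.    ] shift [ 0.001  -0.0007  0.0139]
```

{"method": "servo_tool", "body": {"moves": [[255,[0,0,0.003],0],[255,[0,0,0],0],[255,[0,0,0.002],0],[255,[0,0,0],0],[255,[0,0,0.002],0],[255,[0,0,0],0],[255,[0,0,0],0],[255,[0,0,0],0]]}}

```text
time: 17.02
tool_pos: [0.6273, 0.0997, 0.1309]
tcp_rot: [0.696, 3.058, -0.009]
wrist_force: [0.3, -0.3, 0.2]
width: 0.002
```

```bash
python3 f.py .6255 .0995 .124 2
```

```text
Fmean [-0.05  0.05 -0.01]
t 17.12 pos [0.6273 0.0997 0.1309] F [ 0.36 -0.67 -0.03] axis [ 0.0039 -0.0069 -1.    ] shift [ 0.0016 -0.001   0.0069]
```

{"method": "servo_tool", "body": {"moves": [[255,[0,0,0.003],0],[255,[0,0,0],0],[255,[0,0,0.001],0],[255,[0,0,0],0],[255,[0,0,0],0],[255,[0,0,0],0],[255,[0,0,0],0],[255,[0,0,0],0]]}}

```text
time: 17.78
tool_pos: [0.6275, 0.0997, 0.1271]
tcp_rot: [0.696, 3.058, -0.009]
wrist_force: [0.9, -0.2, 0.4]
width: 0.001
```

```bash
python3 f.py .6255 .0995 .124 2
```

```text
Fmean [0.77 0.09 0.86]
t 17.88 pos [0.6275 0.0997 0.127 ] F [-0.06 -0.05  1.7 ] axis [ 0.0043 -0.0068 -1.    ] shift [ 0.0017 -0.0011  0.003 ]
```

{"method": "servo_tool", "body": {"moves": [[255,[0,0,0.002],0],[255,[0,0,0],0],[255,[0,0,0.001],0],[255,[0,0,0],0],[255,[0,0,0],0],[255,[0,0,0],0],[255,[0,0,0],0],[255,[0,0,0],0]]}}

```text
time: 18.55
tool_pos: [0.6277, 0.0998, 0.1241]
tcp_rot: [0.696, 3.057, -0.009]
wrist_force: [0.4, 0.6, 1.5]
width: -0.002
```

```bash
python3 f.py .6255 .0995 .124 2;python3 -c "
from h import *
from workcell import bot
c=bot.read_camera('side');crop(c,281,180,30,'pics/k2.png',10)"
```

```text
Fmean [ 0.11 -0.09  1.78]
t 18.65 pos [0.6277 0.0998 0.1241] F [0.32 0.51 1.28] axis [ 0.0047 -0.0067 -1.    ] shift [ 0.0018 -0.0012  0.0001]
```

View pics/k2.png

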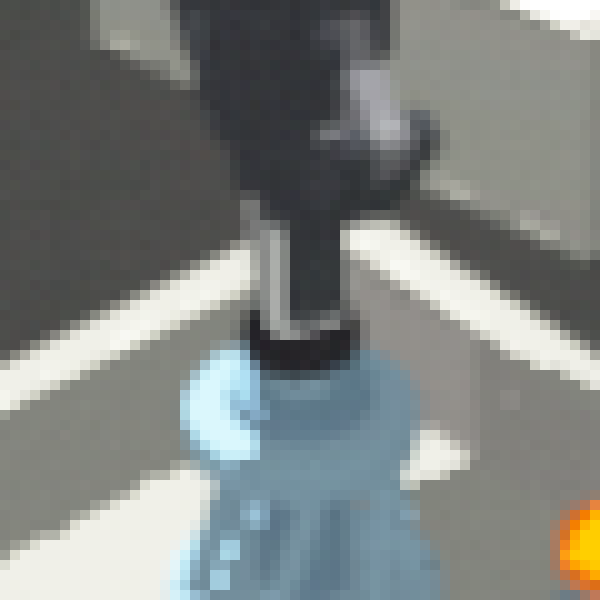

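The black cap's yellow band has gone (cap around pixel 281,186). I'll lift straight up, clear the view and check all three.

{"method": "servo_tool", "body": {"moves": [[255,[0,0,-0.01],0],[255,[0,0,-0.03],0],[255,[0,0,-0.04],0],[255,[0,0,-0.04],0],[255,[0.02,0.03,-0.01],0],[255,[0.02,0.035,0],0],[255,[0.02,0.035,0],0],[255,[0.02,0.035,0],0]]}}

```text
time: 19.37
tool_pos: [0.6138, 0.2528, 0.2619]
tcp_rot: [0.717, 3.054, -0.012]
wrist_force: [1.0, 0.3, 0.0]
width: -0.004
```

{"method": "servo_tool", "body": {"moves": [[255,[0.025,0.03,0],0],[255,[0.025,0.03,0],0],[255,[0.025,0.03,0],0],[255,[0.02,0.02,0],0],[255,[0,0,0],0],[255,[0,0,0],0],[255,[0,0,0],0],[255,[0,0,0],0]]}}

```text
time: 20.03
tool_pos: [0.5736, 0.4089, 0.2663]
tcp_rot: [0.704, 3.053, -0.002]
wrist_force: [0.3, 0.3, -0.4]
width: 0.002
```

```bash
python3 - <<'E'
from h import *
from workcell import bot
go(.5,.3,.25)
S=bot.read_camera("side");T=bot.read_camera("top")
cv2.imwrite("pics/s9.png",S["pixels"][:,:,::-1]);cv2.imwrite("pics/t9.png",T["pixels"][:,:,::-1])
a=[cv2.resize(S["pixels"][v-18:v+18,u-13:u+13,::-1],None,fx=10,fy=10,interpolation=cv2.INTER_NEAREST) for u,v in((271,232),(348,236),(281,190))]
cv2.imwrite("pics/caps9.png",np.hstack(a))
S0=dict(np.load("side0.npz"));T0=dict(np.load("top0.npz"))
for n,c,c0,seeds in(("top",T,T0,dict(white=(269,215),blue=(328,173),black=(230,156),orange=(282,167))),("side",S,S0,dict(white=(271,226),blue=(348,232),black=(281,183),orange=(313,205)))):
    for k,(u,v) in seeds.items():
        o=[]
        for cc in (c0,c):
            P=cloud(cc)[v-3:v+4,u-3:u+4,2]; o.append(np.median(P).round(4))
        print(n,k,o)
E
```

```text
t 20.03 pos [0.5736 0.4089 0.2663] F [ 0.3   0.26 -0.37] axis [ 0.008  -0.0032 -1.    ] shift [ 0.0187 -0.1302  0.0161]
top white [np.float64(0.1089), np.float64(0.0984)]
top blue [np.float64(0.099), np.float64(0.0886)]
top black [np.float64(0.1087), np.float64(0.0991)]
top orange [np.float64(0.1076), np.float64(0.1089)]
side white [np.float64(0.1082), np.float64(0.0994)]
side blue [np.float64(0.098), np.float64(0.0897)]
side black [np.float64(0.1058), np.float64(0.0993)]
side orange [np.float64(0.108), np.float64(0.108)]
```

View pics/caps9.png

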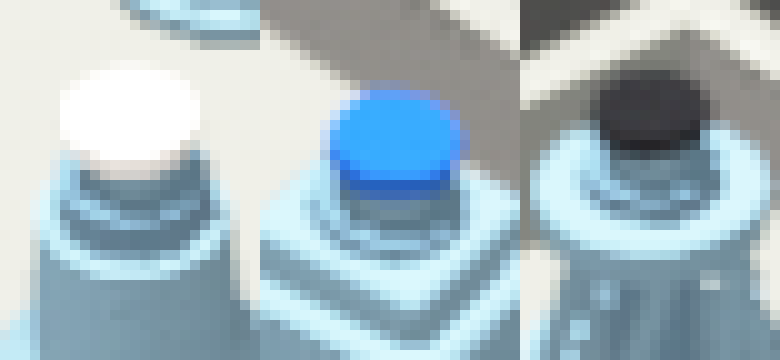

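View pics/s9.png

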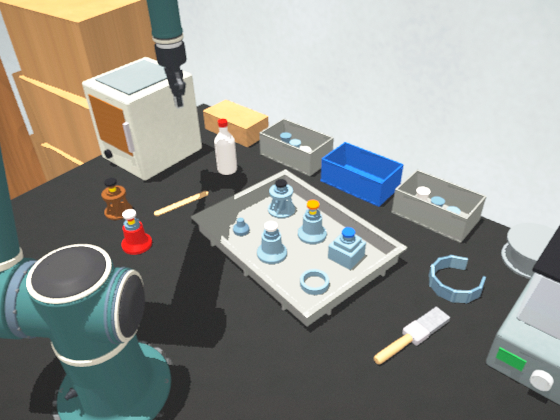

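View pics/t9.png

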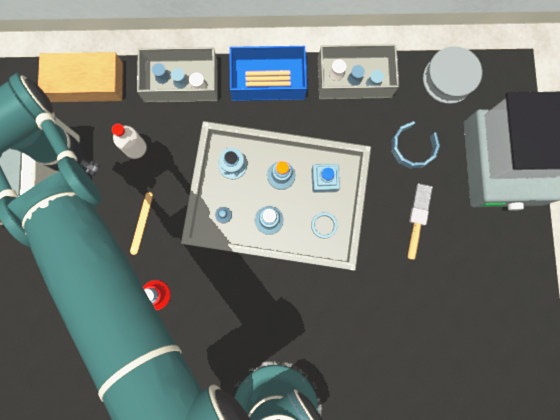

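```bash
python3 -c "
from workcell import bot
print(bot.finish_job())"
```

```text
the job is handed in; nothing more can be done
None
```

I tapped the white, then the blue, then the black cap down with the shut fingertips, each to about halfway, and handed the job in at about 20 s.

- **Depth:** I stopped each press with the fingertips at about 0.099 m for white and black and 0.089 m for blue, which is 11 mm in. The depth images afterwards put the cap tops at 0.098–0.099 m, 0.089–0.090 m and 0.099 m.
- **Yellow band:** in the side view it has gone on all three, and each cap still stands clear of its collar. This view alone can't set the depth exactly, because the caps overhang the stems and hide part of them. I relied on the heights.
- **Force:** the wrist force read at the stops between steps was 2 N or less. It read about 7 N sideways once while the arm was still moving above the tray. I did not sample it during the steps.
- **Other things:** the three samples stand where they were. The orange reject is unmoved, with its cap height unchanged to about 1 mm, within the depth noise. In the last pictures everything else looks in place, except that the brown look-alike is hidden in the top view and so shows only in the side view. The arm was clear of everything and still.
- **Disagreement:** the two cameras differed by about 6 mm in cap position, so I used the average. The close-up views showed the fingertips within the caps.

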